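# Charge the tumbling barrel with polishing stones

### The arm

A 6-joint arm with a two-finger parallel gripper is mounted at the origin on the work surface. World frame = base frame: x ahead of the robot, y to its left, z up, the work surface at z = 0. Lengths are in mm, angles in rad, forces in N, time in s.
With the tool pointing down it reaches from about 300 to 775 mm from the base axis. Payload 14.6 kg.
Tool frame: the origin (TCP) lies on the centre line of the jaws, within the pads' length; the fingertips stand 19 mm ahead of it and the grasp point (between the pads) is the TCP (bot.tip_reach is the distance from the TCP to the fingertips, in mm); z points along the fingers, y is the line along which they close (so a half turn about z gives the same grasp; the last joint's range is limited). The gripper opens to 85 mm and grips with 20 to 120 N. Pads are 22 mm wide; open, the fingers measure 114 mm over their backs; the gripper's body (76 mm by 85 mm) begins 54 mm behind the grasp point. The pads swing forward as they close: fully open they stand 13 mm farther back than shut.
Start: joints at [-1.416, 0.3, 1.521, -0, 1.321, -0.067], TCP at [120.986, -536.518, 250.281] pointing down, gripper open.
Joint ranges: [-3.03, 3.03], [-0.79, 2.21], [0.23, 2.52], [-1.04, 4.18], [0, 3.07], [-2.55, 2.55]. Speed limits (rad/s): [2.22, 2.22, 2.57, 3.14, 3.14, 3.14].

### API

Orientations are given as a unit quaternion [w, x, y, z].
In Python, from rig import bot gives the robot as it stands. Calls block until the motion is done:
- bot.move_to(position, orientation): joint-space move of the TCP to a pose.
- bot.servo_line(position, attitude=None, speed=150, until_force=None): straight line of the TCP; attitude=None keeps the orientation; speed is the mean speed in mm/s. With until_force (N) it stops when the force on the tool has changed by that much, and returns True; else False.
- bot.move_joints(angles): joint-space move.
- bot.move_gripper(opening, grip_force=None): finger opening in mm; grip_force is the grip in N (None keeps the last); returns when the fingers have stopped.
- bot.dwell(seconds).
- bot.ik(position, orientation): joint angles nearest the present ones, or None.
- bot.read_state(): the state.
- bot.read_camera(name): name is "scene" or "side" or "wrist"; returns a dict with "image" (384x512x3 uint8, blue, green, red), "depth" (384x512 float32, mm along the optical axis (not along the pixel's ray), 0 where there is no reading), "fovy" (degrees; the focal length in pixels is half the picture's height over the tangent of half this angle, whatever the lens; pixels are square), "cx", "cy" (the principal point, pixels), "eye" and "attitude" of the camera in the world; the wrist camera has in their place "mount" (4x4, takes a point from camera to tool coordinates, whose origin is the TCP and whose axes are the flange's). Camera axes: x right, y down, z forward; pixel columns grow to the right and rows downward; lengths in mm; the calibration is good to about 2 mm. A picture is of the moment at which its call begins: read the wrist's pose just before it.
A pose or a line that the arm cannot do raises bot.MotionError and nothing moves.
- bot.finish_job(): hands the job in; it is judged then, once.
The state is a dict: "clock": time; "joint_positions": joint angles; "qvel": joint speeds; "effort": joint torques, N m; "ee_pos": TCP position; "tool_rot": TCP orientation; "ft_force": force on the tool from outside, world axes, zero at the start; "moment": the same for the moment, N m; "grip_width": finger opening in mm; "grip_force": force on a finger pad.
Only numpy, scipy, OpenCV 4.12 (cv2) and the standard library are available. Lean on these libraries where they do the work, as an engineer would, in place of code of your own. Each camera call takes 0.05 s, during which the arm holds its last target. There are 200 camera calls.

### The job

Draw the tall steel beaker of polishing stones out from under the edge of the clear shelf, and holding it, pour all seven stones into the open black tumbling barrel. Then stand the empty beaker upright on the cork mat, its whole foot on the cork. Leave the other loose things on the bench where they are.

Things in the scene. Friction and masses are not known exactly. Their poses are not given: they have to be found in the camera images.
- beaker: tall plain steel beaker, round: outside diameter 58 mm at the foot, 64 mm at the rim, 90 mm high, wall 3 mm, floor 5 mm, about 180 g empty; filled with stones to about 60 mm. Origin: centre of its underside, z up through the mouth. At the start its axis is within about 15 mm of directly below the near edge of the clear shelf
- beaker_rim (a point): centre of the beaker's mouth, 90 mm above its underside
- barrel: the black open-topped tumbling barrel, fixed upright on a 150 mm square dark steel foot 15 mm thick with four small clamps (reaching 72 mm from its axis, up to 65 mm high). Origin: centre of the foot on the bench, z up
- barrel_mouth (a point): centre of the barrel's mouth, 125 mm above the bench; outside diameter 114 mm, inside diameter 104 mm
- barrel_floor (a point): centre of the barrel's inner floor, 23 mm above the bench, 102 mm below its rim
- shelf: fixed clear acrylic shelf: plate 140 mm deep (its x), 400 mm wide (its y), underside 150 mm up, a wall at either end, open front and back. The near long edge (x = -70 mm, towards the robot) has an upright lip, top 184 mm up. Origin: on the bench below the plate's centre. Below that edge, at y = +75 and -75 mm, stand beaker and pot, either way round
- mat: round cork mat, 120 mm across, 6 mm thick, fixed. Origin: centre of its underside
- pot: bystander: low empty steel pot, 72 mm across at the rim, 55 mm high, standing under the shelf beside the beaker. Origin: centre of its underside
- bench_block: bystander: square steel block 70 x 70 x 22 mm, origin: centre of its underside
- hammer: bystander: hammer 200 mm long lying along its x, head at +x
- mandrel: bystander: dark steel tapered ring mandrel 190 mm long, 26 mm thick, lying on the bench. Origin: centre of its thick end, z axis along it
- brush: bystander: bench brush 160 mm long lying along its x
- stone0: white ceramic polishing stone, a ball 22 mm across, 16 g, in the beaker at the start. Origin: its centre
- stone1: white ceramic polishing stone, a ball 22 mm across, 16 g, in the beaker at the start. Origin: its centre
- stone2: white ceramic polishing stone, a ball 22 mm across, 16 g, in the beaker at the start. Origin: its centre
- stone3: white ceramic polishing stone, a ball 22 mm across, 16 g, in the beaker at the start. Origin: its centre
- stone4: white ceramic polishing stone, a ball 22 mm across, 16 g, in the beaker at the start. Origin: its centre
- stone5: white ceramic polishing stone, a ball 22 mm across, 16 g, in the beaker at the start. Origin: its centre
- stone6: white ceramic polishing stone, a ball 22 mm across, 16 g, in the beaker at the start. Origin: its centre
Things that resemble listed ones, but are neither listed nor needed, are in the scene too. There is more than one size of the barrel; the job needs the smaller.

How it is judged:
By the outcome, as a careful person would: the job done as asked, in the order asked, and still so for the second after the job is handed in, with the robot touching nothing.
It also fails if it takes over 64 s, if anything falls off the work surface, if the arm or the gripper's body presses on something with over 40 N, if the wrist force passes 120 N, or if a joint passes its speed limit or range.

## Working session

There is one attempt and no reset: what is moved stays moved. The work goes in short steps, each a Python script; the robot and the scene stay as the last script left them, time stands still between calls to the robot, and variables do not carry over. Pictures are saved under pics/ and viewed, at most 10 in all, crops included, and the job is handed in when it is done.

```bash
ls; mkdir -p pics; python3 - <<'E'
from rig import bot
import cv2,numpy as np,pickle
d={}
for n in("scene","side"):
    c=bot.read_camera(n); d[n]=c; print(n,c["fovy"],c["cx"],c["cy"],c["eye"],c["attitude"],(c["depth"]>0).mean())
    cv2.imwrite(f"pics/{n}0.png",c["image"])
pickle.dump(d,open("c0.pkl","wb")); print(bot.read_state())
E
```

```text
pics
scene 45.03980579692924 254.85699318866227 189.80748378269362 [ 254.97847675  613.10274063 1416.65965416] [ 0.03694097 -0.15489368  0.95837122 -0.23699773] 0.9961496988932291
side 44.78478080149924 255.85334666354345 190.85575018842903 [-197.60262607  725.37674221 1004.0518616 ] [ 0.14583047 -0.31133787  0.85533202 -0.3875685 ] 0.9961649576822916
{'clock': 0.1, 'joint_positions': array([-1.41561239e+00,  3.00430864e-01,  1.52148834e+00, -2.26311994e-05,
        1.32070092e+00, -6.65964776e-02]), 'qvel': array([ 0.00055984, -0.00133556, -0.00214282,  0.00120732, -0.00028685,
       -0.0005878 ]), 'effort': array([ 1.76324465e-03, -5.44376314e+01, -3.62368262e+01, -1.77780521e-05,
        3.10446943e-03, -5.00946544e-05]), 'ee_pos': array([ 120.94832099, -536.35397868,  249.78260724]), 'tool_rot': array([-5.12747874e-04,  9.93857537e-01,  1.10665857e-01, -3.36992597e-05]), 'ft_force': array([ 0.1247544 , -0.55874182,  0.10376127]), 'moment': array([ 0.01615102, -0.00657092, -0.01093048]), 'grip_force': 0.0, 'grip_width': 85.38845342800603}
```

View pics/scene0.png

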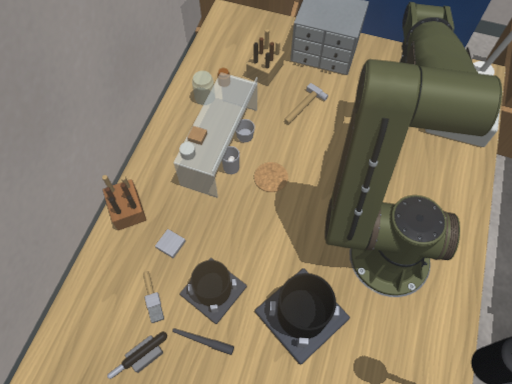

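View pics/side0.png

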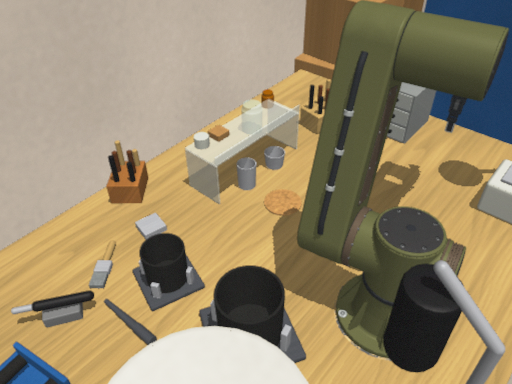

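The scene view shows the beaker at about (231,160), pot (245,131), mat (270,178), small barrel (212,285), large barrel (305,308), block (170,243) and hammer (305,103). The side view has the beaker at (246,173), pot (274,157), mat (283,202) and small barrel (164,262).

```bash
cat > h.py <<'E'
import numpy as np,cv2,pickle
from scipy.spatial.transform import Rotation as R
def rot(q): return R.from_quat(np.roll(q,-1))
def cam(c,pose=None):
    if "eye" in c: return np.array(c["eye"]),rot(c["attitude"]).as_matrix()
    M=np.array(c["mount"]); p,q=pose; T=rot(q).as_matrix()
    return T@M[:3,3]+p, T@M[:3,:3]
def dirs(c,uv):
    f=192/np.tan(np.radians(c["fovy"]/2)); uv=np.atleast_2d(uv).astype(float)
    return np.c_[(uv[:,0]-c["cx"])/f,(uv[:,1]-c["cy"])/f,np.ones(len(uv))]
def plane(c,uv,z,pose=None):
    e,A=cam(c,pose); d=dirs(c,uv)@A.T; return e+d*((z-e[2])/d[:,2])[:,None]
def cloud(c,pose=None):
    e,A=cam(c,pose); v,u=np.mgrid[:384,:512]; d=dirs(c,np.c_[u.ravel(),v.ravel()])
    return (e+(d*c["depth"].reshape(-1,1))@A.T).reshape(384,512,3)
def meet(c1,u1,c2,u2,p1=None,p2=None):
    e1,A1=cam(c1,p1); e2,A2=cam(c2,p2); a=A1@dirs(c1,u1)[0]; b=A2@dirs(c2,u2)[0]
    s,t=np.linalg.lstsq(np.c_[a,-b],e2-e1,rcond=None)[0]; P,Q=e1+s*a,e2+t*b
    return (P+Q)/2,np.linalg.norm(P-Q)
E
python3 - <<'E'
from h import *
d=pickle.load(open("c0.pkl","rb"))
np.set_printoptions(precision=1,suppress=True)
pts={"scene":dict(beaker=(231,160),pot=(245,131),mat=(270,178),barrelS=(212,285),barrelL=(305,308),block=(170,243),shelfplate=(220,125),hammer=(305,103)),
"side":dict(beaker=(246,173),pot=(274,157),mat=(283,202),barrelS=(164,262),block=(151,227),shelf=(240,125))}
for n in d:
    P=cloud(d[n])
    for k,(u,v) in pts[n].items(): print(n,k,P[v,u],d[n]["image"][v,u])
# fits
for n in d:
    c=d[n];P=cloud(c);im=c["image"].astype(int);z=P[...,2]
    dark=(im.max(2)<60)
    m=dark&(z>115)&(z<135)&(P[...,0]>250)
    k,l,s,ce=cv2.connectedComponentsWithStats(m.astype(np.uint8))
    for i in range(1,k):
        if s[i,4]>40:
            q=P[l==i][:,:2].astype(np.float32); (cx,cy),r=cv2.minEnclosingCircle(q); print(n,"dark rim",cx,cy,r,s[i,4])
    hsv=cv2.cvtColor(c["image"],cv2.COLOR_BGR2HSV)
    x,y=pts[n]["mat"]; win=P[y-25:y+25,x-30:x+30]; h=hsv[y-25:y+25,x-30:x+30]
    print(n,"mat z",np.median(win[20:30,25:35,2]),"hsv mat",hsv[y,x],"bench",hsv[y+30,x])
for n,(x0,y0,x1,y1) in dict(scene=(140,60,340,220),side=(170,80,330,230)).items():
    cv2.imwrite(f"pics/{n}_crop.png",cv2.resize(d[n]["image"][y0:y1,x0:x1],None,fx=3.7,fy=3.7,interpolation=cv2.INTER_CUBIC))
E
```

```text
scene beaker [ 590.8 -151.5   56.4] [223 224 223]
scene pot [ 597.2 -316.1    2.8] [175 167 164]
scene mat [ 449.7 -154.8    3.9] [102 146 185]
scene barrelS [503.1 270.6  23.2] [52 60 64]
scene barrelL [213.6 249.8  28.2] [44 46 47]
scene block [681.6 182.6  16.7] [182 174 172]
scene shelfplate [ 647.4 -213.6  153.6] [165 173 173]
scene hammer [ 418.  -489.3   30.8] [103 144 168]
side beaker [ 576.3 -129.7   74.8] [123 121 121]
side pot [ 614.8 -322.6    8.1] [152 149 150]
side mat [ 445.1 -155.2    8.9] [ 95 162 215]
side barrelS [537.9 256.8  22.3] [44 45 46]
side block [669.3 191.9  22.1] [197 196 195]
side shelf [ 688.3 -230.8  157.8] [176 194 199]
scene mat z 5.979707348647366 hsv mat [ 16 114 185] bench [ 19  98 184]
side dark rim 498.8017272949219 282.2538146972656 57.68798828125 341
side dark rim 264.31561279296875 254.32232666015625 53.658180236816406 215
side mat z 6.807633330894021 hsv mat [ 17 142 215] bench [ 18 118 125]
```

View pics/scene_crop.png

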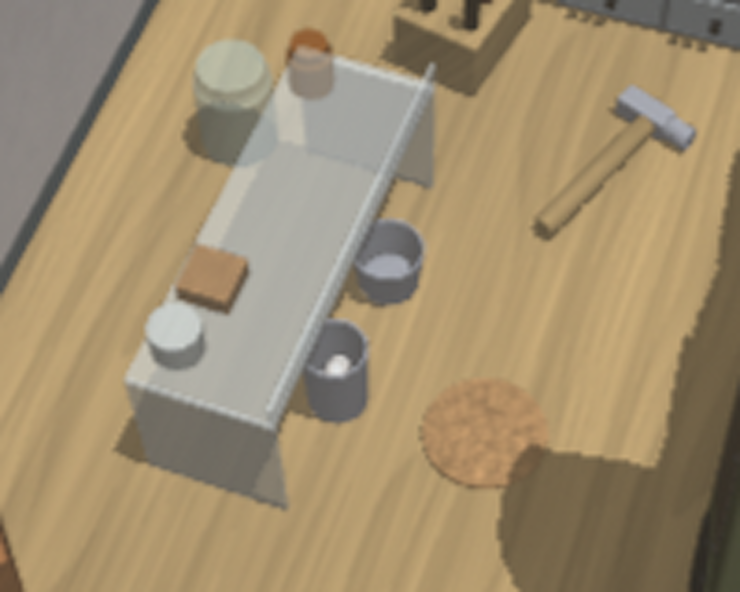

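View pics/side_crop.png

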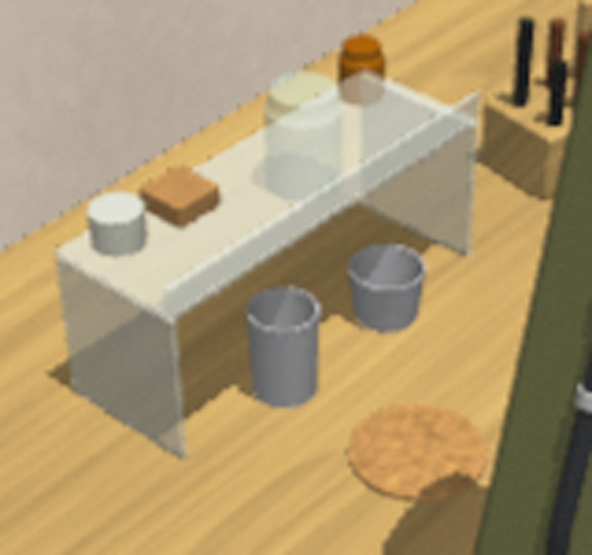

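The crops show the rim ellipse of the beaker centred at about (231,153) in scene and (247,163) in side. The white stones are visible inside, and the beaker stands just clear of or under the lip; the mat centres at (271,177) and (283,202). Next I measure these properly and check IK for a near-horizontal grasp.

```bash
cat >> h.py <<'E'
def att(az,beta,roll=0):
    "tool heading az, beta below horizontal, y level; then rolled by roll about the horizontal heading"
    h=np.array([np.cos(az),np.sin(az),0]); z=h*np.cos(beta)-np.array([0,0,np.sin(beta)])
    y=np.array([-np.sin(az),np.cos(az),0]); x=np.cross(y,z)
    m=R.from_rotvec(h*roll)*R.from_matrix(np.c_[x,y,z]); return m
def q(m): return np.roll(m.as_quat(),1)
E
python3 - <<'E'
from h import *
from rig import bot
np.set_printoptions(precision=2,suppress=True,linewidth=150)
d=pickle.load(open("c0.pkl","rb")); S,D=d["scene"],d["side"]
print("beaker rim",meet(S,(231.1,153.2),D,(246.8,163.2)),"mat",meet(S,(270.8,176.8),D,(282.7,201.6)),plane(S,(270.8,176.8),6),plane(D,(282.7,201.6),6))
for n in d:
    P=cloud(d[n])
    for nm,(x,y),zr in (("beaker",(585,-145),(82,97)),("barrel",(500,282),(118,132)),("mid",(585,-145),(20,70)),("pot",(600,-310),(48,60))):
        m=(np.hypot(P[...,0]-x,P[...,1]-y)<75)&(P[...,2]>zr[0])&(P[...,2]<zr[1])
        if m.sum()>5:
            w=P[m][:,:2].astype(np.float32); print(n,nm,cv2.minEnclosingCircle(w),m.sum(),w.min(0),w.max(0))
# shelf near lower corner & lip ends
print("lip top ends",meet(S,(140+272/3.7,60+415/3.7),D,(170+168/3.7,80+292/3.7)),meet(S,(140+432/3.7,60+68/3.7),D,(170+476/3.7,80+95/3.7)))
B=np.array([582,-142,58.])
for s in(0,):
  for be in(0,10,15,20,30,40):
    az=np.arctan2(B[1],B[0]); print(be,bot.ik(B,q(att(az,np.radians(be)))),bot.ik(B,q(att(az,np.radians(be))*R.from_rotvec([0,0,np.pi]))))
    az=np.arctan2(282,500)
    for r in(0,130,-130):print('   ',r,bot.ik([500,282,195],q(att(az,np.radians(be),np.radians(r)))))
E
```

```text
beaker rim (array([ 591.22, -154.08,   93.39]), np.float64(4.014069785980316)) mat (array([ 448.26, -158.36,    6.72]), np.float64(0.7928347502001988)) [[ 448.17 -159.14    6.  ]] [[ 448.84 -158.56    6.  ]]
scene beaker ((594.164306640625, -155.11582946777344), 33.395545959472656) 63 [ 563.38 -187.94] [ 614.84 -122.65]
scene barrel ((498.6570739746094, 278.194580078125), 57.25212478637695) 237 [442.53 222.71] [555.65 334.95]
scene mid ((597.4296875, -154.616943359375), 33.29012680053711) 237 [ 565.87 -187.11] [ 624.69 -122.98]
scene pot ((594.7327270507812, -298.81585693359375), 37.395267486572266) 57 [ 559.11 -333.74] [ 620.4  -261.89]
side beaker ((597.9500732421875, -154.57725524902344), 35.13255310058594) 109 [ 564.44 -185.13] [ 629.07 -119.61]
side barrel ((500.1858825683594, 281.08599853515625), 59.28642272949219) 346 [442.07 224.67] [556.25 338.55]
side mid ((597.4169311523438, -154.22543334960938), 34.97623062133789) 280 [ 564.66 -184.9 ] [ 631.04 -120.01]
side pot ((596.2806396484375, -296.8316345214844), 39.32368087768555) 101 [ 559.82 -334.53] [ 631.5  -260.36]
lip top en
[... 701 characters left out ...]
2.71  1.37 -2.29]
    -130 [ 0.54  0.54  2.2   3.37  1.34 -0.77]
20 [-0.33  0.63  2.11  3.02  0.83  1.62] [-0.33  0.63  2.11  3.02  0.83 -1.52]
    0 [0.41 0.22 2.19 2.94 0.51 1.71]
    130 [ 0.25  0.58  2.17  2.62  1.46 -2.28]
    -130 [ 0.58  0.58  2.17  3.47  1.43 -0.79]
30 [-0.33  0.55  2.09  2.99  0.55  1.65] [-0.33  0.55  2.09  2.99  0.55 -1.49]
    0 [0.42 0.17 2.14 2.76 0.23 1.89]
    130 [ 0.19  0.67  2.1   2.45  1.62 -2.27]
    -130 [ 0.64  0.67  2.1   3.66  1.58 -0.82]
40 [-0.33  0.5   2.04  2.89  0.27  1.75] [-0.33  0.5   2.04  2.89  0.27 -1.39]
    0 [ 0.42  0.15  2.06  0.87  0.09 -2.49]
    130 [ 0.16  0.75  2.02  2.3   1.76 -2.27]
    -130 [ 0.7   0.75  2.02  3.82  1.71 -0.83]
```

The beaker axis is at about (596.5,-154.5), 4 mm inside the shelf edge, with its rim measured at about 92 mm. I'll grasp it from the front with the tool 18° below level, starting by moving to the pre-grasp pose and checking with the wrist camera.

```bash
cat >> h.py <<'E'
BE=np.radians(18); B=np.array([596.5,-154.5,60.]); AZ=np.arctan2(B[1],B[0])
HALF=R.from_rotvec([0,0,np.pi])
def A(az,th=0): return att(az,BE)*HALF*R.from_rotvec([0,0,np.radians(th)])
E
python3 - <<'E'
from h import *
from rig import bot
np.set_printoptions(precision=2,suppress=True,linewidth=150)
bot.move_gripper(85)
bot.move_joints([-1.0,0.15,1.7,3.03,1.0,-1.53])
s=bot.read_state(); print(s["clock"],s["ee_pos"])
m=A(AZ); z=m.as_matrix()[:,2]
bot.move_to(B-120*z+[0,0,40],q(m)); print(bot.read_state()["ee_pos"],bot.read_state()["joint_positions"])
bot.servo_line(B-120*z)
s=bot.read_state(); c=bot.read_camera("wrist"); pose=(s["ee_pos"],s["tool_rot"])
print(s["clock"],s["ee_pos"],s["ft_force"])
P=cloud(c,pose); mk=(np.hypot(P[...,0]-596,P[...,1]+154)<60)&(P[...,2]>20)&(P[...,2]<88)
w=P[mk]; print(mk.sum(),w.min(0),w.max(0))
for zz in(30,50,70):
    k=w[abs(w[:,2]-zz)<4]; print(zz,k.min(0),k.max(0),len(k))
k=P[mk|((P[...,2]>88)&(P[...,2]<100)&(np.hypot(P[...,0]-596,P[...,1]+154)<40))]; print("top z",np.percentile(k[:,2],[90,99,100]))
cv2.imwrite("pics/w1.png",c["image"])
E
```

```text
2.875 [ 400.65 -517.15  625.86]
[ 486.34 -126.36  137.56] [-0.38  0.3   2.39  2.97  0.81 -1.49]
5.55 [ 486.05 -126.06   96.97] [-0.62  0.59  0.28]
5467 [ 564.04 -183.58   20.  ] [ 626.04 -123.02   88.  ]
30 [ 565.24 -181.37   26.04] [ 598.28 -124.82   34.  ] 367
50 [ 564.64 -182.25   46.01] [ 623.9  -124.17   53.97] 435
70 [ 564.27 -183.16   66.  ] [ 625.46 -123.51   74.  ] 906
top z [87.38 89.6  90.37]
```

View pics/w1.png

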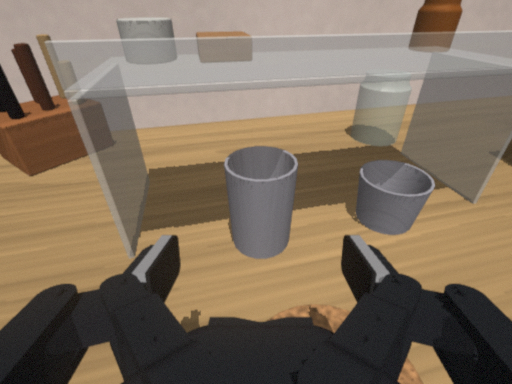

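The wrist view shows the beaker centred between the pads at (261,200), with the shelf edge above and the pot well to the right at (395,195). The fit gives an axis at (595.5,-153.4) and a rim at 90 mm. Now I grasp it, lift slightly and draw it out.

```bash
python3 - <<'E'
from h import *
from rig import bot
np.set_printoptions(precision=2,suppress=True,linewidth=150)
B=np.array([595.5,-153.5,60]); m=A(AZ); z=m.as_matrix()[:,2]
def st(t): 
    s=bot.read_state(); print(t,round(s["clock"],2),s["ee_pos"],s["ft_force"],"grip",s["grip_width"],s["grip_force"])
bot.servo_line(B,speed=70,until_force=8); st("at")
bot.move_gripper(50,grip_force=50); st("closed")
bot.servo_line(B+[0,0,8],speed=30); st("lift")
h=np.array([np.cos(AZ),np.sin(AZ),0])
bot.servo_line(B+[0,0,8]-115*h,speed=80); st("out")
bot.servo_line(B+[0,0,140]-115*h,speed=90); st("up")
c=bot.read_camera("scene"); cv2.imwrite("pics/s2.png",cv2.resize(c["image"][60:320,130:400],None,fx=2.2,fy=2.2))
# plan pour
C=np.array([499.5,280.]); az=0.6
for th in (0,45,75,100,125,150,160):
    M=A(az,th); b=(M*A(az).inv()).apply([0,0,1]); dn=np.array([0,0,-1])+b*b[2]
    dn=dn/np.linalg.norm(dn) if th else np.array([0,0,0.])
    lip=30*b+32*dn; print(th,b,"lip",lip,bot.ik([*(C-lip[:2]),195],q(M)))
E
```

```text
at 7.45 [ 595.34 -153.47   60.07] [ 0.51 -0.46  0.31] grip 84.94470820336792 0.0
closed 7.8 [ 595.57 -153.55   60.29] [-1.5  -0.41  2.91] grip 60.56963219673338 53.39573935852968
lift 8.22 [ 595.47 -153.45   68.08] [ 0.66  0.75 -3.51] grip 59.792616224481584 53.98902153589006
out 9.8 [ 484.48 -124.78   68.11] [ 0.73 -1.06 -2.27] grip 60.32351347059605 53.99960204762465
up 11.42 [ 484.04 -124.63  199.45] [ 0.87  1.23 -4.24] grip 60.29984926518271 54.10238518350525
0 [0. 0. 1.] lip [ 0.  0. 30.] [ 0.36  0.24  2.2   2.72  0.59 -1.29]
45 [ 0.31 -0.6   0.74] lip [ 19.97 -39.05   0.36] [ 0.48  0.24  2.2   2.92  0.56 -0.64]
75 [ 0.34 -0.88  0.33] lip [ 13.95 -36.28 -20.32] [ 0.46  0.25  2.19  2.9   0.56 -0.1 ]
100 [ 0.24 -0.97 -0.06] lip [  6.84 -27.12 -33.79] [0.43 0.25 2.19 2.84 0.57 0.38]
125 [ 0.06 -0.9  -0.42] lip [  0.88 -13.61 -41.69] [0.39 0.25 2.19 2.77 0.58 0.86]
150 [-0.18 -0.7  -0.69] lip [  0.06   0.23 -43.86] [0.36 0.24 2.2  2.71 0.59 1.33]
160 [-0.29 -0.59 -0.75] lip [  1.95   4.01 -43.64] [0.35 0.23 2.21 2.7  0.59 1.51]
```

View pics/s2.png

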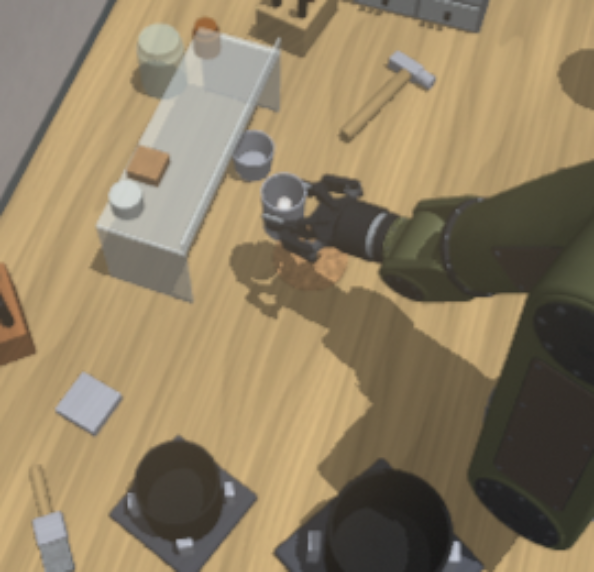

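The picture shows the beaker held upright at (284,200) with a stone visible, and the pot (254,155) and shelf undisturbed. Now the pour.

```bash
python3 - <<'E'
from h import *
from rig import bot
np.set_printoptions(precision=2,suppress=True,linewidth=150)
C=np.array([499.5,280.]); az=0.6
def st(t): 
    s=bot.read_state(); print(t,round(s["clock"],2),s["ee_pos"],s["joint_positions"],"fz",s["ft_force"][2],"grip",s["grip_width"])
def tgt(th,z):
    M=A(az,th); b=(M*A(az).inv()).apply([0,0,1]); dn=np.array([0,0,-1])+b*b[2]
    l=(30*b+32*dn/np.linalg.norm(dn))[:2]; return np.array([*(C-l),z]),q(M)
p=bot.read_state()["ee_pos"]; bot.servo_line([p[0],p[1],225])
bot.move_to(tgt(30,225)[0],q(A(az))); st("over")
for th in (25,50,65,80,95,110,125,140,152):
    P,Q=tgt(th,225-25*min(1,th/65)); bot.servo_line(P,Q,speed=25); st(th)
bot.dwell(.5); st("end")
for n in("scene","side"):
    c=bot.read_camera(n); cv2.imwrite(f"pics/{n}3.png",c["image"])
    w=(c["image"].min(2)>190).astype(np.uint8); 
im=np.hstack([cv2.imread("pics/scene3.png")[200:370,120:320],cv2.imread("pics/side3.png")[190:360,80:280]])
cv2.imwrite("pics/p3.png",cv2.resize(im,None,fx=2,fy=2,interpolation=cv2.INTER_CUBIC))
E
```

```text
over 13.41 [478.79 316.23 224.82] [ 0.47  0.16  2.19  2.88  0.48 -1.38] fz -3.0608854801364815 grip 60.3614670831349
25 13.99 [478.79 315.24 215.49] [ 0.47  0.19  2.2   2.89  0.51 -0.95] fz -3.129591921215578 grip 60.520845106474034
50 14.57 [480.28 319.19 205.94] [ 0.48  0.22  2.19  2.91  0.53 -0.54] fz -3.7253823108733153 grip 60.319857075029795
65 14.98 [483.11 318.2  200.16] [ 0.47  0.23  2.19  2.91  0.55 -0.28] fz -2.9886483641425725 grip 60.32336700732978
80 15.39 [486.9  314.89 200.17] [ 0.46  0.24  2.19  2.88  0.55 -0.  ] fz -2.2605320978042722 grip 60.24106980770833
95 15.82 [491.14 309.42 200.02] [0.44 0.24 2.18 2.85 0.55 0.28] fz -4.178092382678686 grip 60.370074902755235
110 16.31 [495.31 302.2  200.07] [0.42 0.24 2.18 2.81 0.56 0.57] fz -3.1118022111912476 grip 60.427259220418385
125 16.82 [498.6  293.74 200.13] [0.39 0.24 2.19 2.77 0.56 0.86] fz -2.0335458708943914 grip 60.5193882962074
140 17.32 [499.98 285.06 200.04] [0.37 0.23 2.19 2.73 0.57 1.15] fz -2.080520187935382 grip 60.584442223537316
152 17.72 [499.18 279.01 200.06] [0.35 0.22 2.2  2.7  0.58 1.37] fz -2.729788320248386 grip 60.24225599541729
end 18.22 [499.14 278.93 199.97] [0.35 0.22 2.2  2.7  0.58 1.38] fz -0.9596283986047321 grip 60.26262062916049
```

View pics/p3.png

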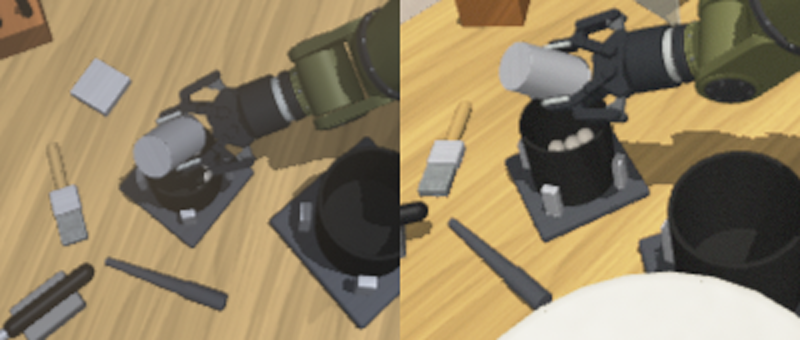

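Stones are visible in the small barrel (about (570,140) in the right half) and none lie on the bench. I'll shake slightly, roll back upright, and check the beaker and barrel before placing it.

```bash
python3 - <<'E'
from h import *
from rig import bot
np.set_printoptions(precision=2,suppress=True,linewidth=150)
az=0.6; p=bot.read_state()["ee_pos"]
for th in(162,150,162): bot.servo_line(p,q(A(az,th)),speed=60)
bot.dwell(.4)
p2=p+[0,0,35]; bot.servo_line(p2,q(A(az,120)),speed=80)
bot.servo_line(p2+[0,0,5],q(A(az,50)),speed=25); bot.servo_line(p2+[0,0,10],q(A(az,0)),speed=25)
f=[]
for i in range(10): bot.dwell(.05); f.append(bot.read_state()["ft_force"][2])
print("fz",np.mean(f))
M=np.array([448.4,-158.5,66.]); am=np.arctan2(M[1],M[0]); print(bot.ik(M,q(A(am))),bot.ik(M-100*A(am).as_matrix()[:,2],q(A(am))))
bot.move_to(M+[0,0,120],q(A(am)))
s=bot.read_state(); print(s["clock"],s["ee_pos"],s["joint_positions"])
ims=[]
for n in("scene","side"):
    c=bot.read_camera(n); ims.append(c["image"]); pickle.dump(c,open(n+"4.pkl","wb"))
a=ims[0]; cv2.imwrite("pics/p4.png",np.vstack([np.hstack([cv2.resize(a[245:325,165:265],None,fx=4,fy=4),cv2.resize(a[110:190,210:310],None,fx=4,fy=4)]),np.hstack([cv2.resize(ims[1][225:295,120:220],(400,280)),cv2.resize(ims[1][125:195,230:330],(400,280))])]))
E
```

```text
fz -1.952382711271459
[-0.48  0.55  2.42  2.99  1.08 -1.54] None
25.175 [ 448.74 -158.1   186.19] [-0.48  0.08  2.45  2.92  0.65 -1.44]
```

View pics/p4.png

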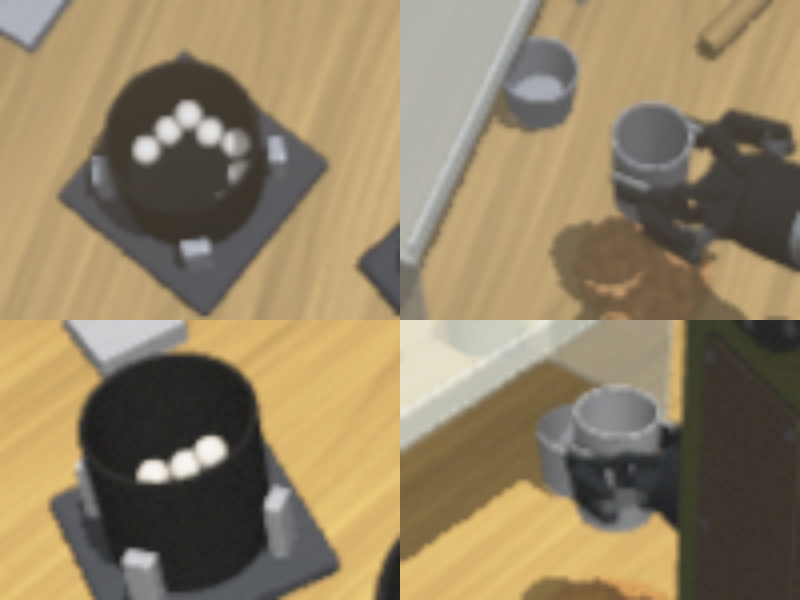

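The top-left crop shows six or seven white balls inside the small barrel (the last shadowed at about (225,190)), and the held beaker is empty at (650,140). The force drop of about 1.1 N matches seven stones at 16 g. Next I place it on the mat.

```bash
python3 - <<'E'
from h import *
from rig import bot
np.set_printoptions(precision=2,suppress=True,linewidth=150)
M=np.array([453,-160.,66.]); am=np.arctan2(M[1],M[0]); z=A(am).as_matrix()[:,2]; h=np.array([np.cos(am),np.sin(am),0])
def st(t): 
    s=bot.read_state(); print(t,round(s["clock"],2),s["ee_pos"],s["ft_force"],"grip",s["grip_width"])
bot.servo_line(M+[0,0,15],q(A(am)),speed=100); st("near")
print(bot.servo_line(M-[0,0,4],speed=20,until_force=4)); st("down")
bot.move_gripper(85); st("open")
p=bot.read_state()["ee_pos"]
for k in(40,30,22,15):
    try: bot.servo_line(p-k*z,speed=60); break
    except bot.MotionError as e: print(k,e)
st("back")
p=bot.read_state()["ee_pos"]; bot.servo_line(p+[0,0,130],speed=100); st("up")
bot.move_joints([-1.0,0.15,1.7,3.03,1.0,-1.53]); st("away")
ims=[]
for n in("scene","side"):
    c=bot.read_camera(n); ims.append(c["image"]); P=cloud(c)
    for zr in((88,102),(30,80)):
        m=(np.hypot(P[...,0]-453,P[...,1]+160)<60)&(P[...,2]>zr[0])&(P[...,2]<zr[1]); w=P[m][:,:2].astype(np.float32)
        if len(w)>3: print(n,zr,cv2.minEnclosingCircle(w),len(w),np.percentile(P[m][:,2],99))
cv2.imwrite("pics/p5.png",cv2.resize(np.hstack([ims[0][60:330,120:320],ims[1][100:370,80:330]]),None,fx=1.75,fy=1.75))
E
```

```text
near 26.48 [ 453.11 -160.05   81.44] [ 0.46 -0.23 -2.06] grip 60.45805515914237
True
down 27.19 [ 453.12 -160.1    66.2 ] [-0.99 -0.09  4.8 ] grip 60.360154419192334
open 27.57 [ 452.78 -159.92   65.87] [ 0.83 -0.46 -0.43] grip 85.07983055191701
back 28.38 [ 417.13 -147.4    78.35] [-0.01  0.67 -0.03] grip 84.97206426408233Traceback (most recent call last):
  File "<stdin>", line 15, in <module>
rig.MotionError: the arm cannot follow that straight line within its joint ranges
```

```bash
python3 - <<'E'
from h import *
from rig import bot
np.set_printoptions(precision=2,suppress=True,linewidth=150)
am=np.arctan2(-160,453); h=np.array([np.cos(am),np.sin(am),0])
def st(t): 
    s=bot.read_state(); print(t,round(s["clock"],2),s["ee_pos"],s["ft_force"],"grip",s["grip_width"])
p=bot.read_state()["ee_pos"]
for k in(15,25,33):
    try: bot.servo_line(p+[0,0,120]+k*h,speed=80,until_force=6); print(k); break
    except bot.MotionError as e: print(k,e)
st("up")
if bot.read_state()["ee_pos"][2]>180: bot.move_joints([-1.0,0.15,1.7,3.03,1.0,-1.53]); st("away")
ims=[]
for n in("scene","side"):
    c=bot.read_camera(n); ims.append(c["image"]); P=cloud(c)
    for zr in((88,102),(30,80)):
        m=(np.hypot(P[...,0]-453,P[...,1]+160)<60)&(P[...,2]>zr[0])&(P[...,2]<zr[1]); w=P[m][:,:2].astype(np.float32)
        if len(w)>3: print(n,zr,cv2.minEnclosingCircle(w),len(w),np.percentile(P[m][:,2],99))
cv2.imwrite("pics/p5.png",cv2.resize(np.hstack([ims[0][60:330,120:320],ims[1][100:370,80:330]]),None,fx=1.75,fy=1.75))
E
```

```text
15
up 30.05 [ 431.16 -152.34  197.91] [ 0.19 -0.37 -0.26] grip 84.93828999248906
away 32.08 [ 401.06 -516.81  625.3 ] [-0.41  0.04 -0.87] grip 85.14056113230842
scene (88, 102) ((453.42071533203125, -161.3426055908203), 34.11744689941406) 80 101.65267372981153
scene (30, 80) ((455.33905029296875, -160.89617919921875), 32.94136047363281) 237 79.67283081540619
side (88, 102) ((456.2889099121094, -159.869873046875), 34.082672119140625) 118 99.41430266630464
side (30, 80) ((456.25439453125, -158.69229125976562), 34.52640151977539) 332 79.67458959012633
```

View pics/p5.png

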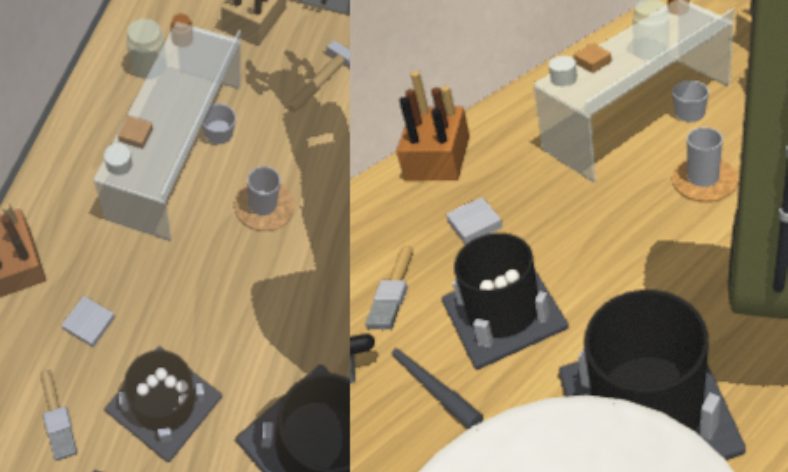

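The beaker stands upright and empty on the cork at (264,190), about 5 mm off the mat's centre. The stones are in the small barrel and everything else is in place, so I'm handing in.

```bash
python3 -c "
from rig import bot
print(bot.finish_job())"
```

```text
the job is handed in; nothing more can be done
None
```

The stones are in the small black barrel (six or seven visible; the held beaker looked empty and its weight drop fits all seven), the beaker stands upright on the cork mat, nothing else looked moved, and the job was handed in at about 32 s.

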